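# Set the push-and-turn outlet selector to the marked station

### The job

Set the outlet selector on the equipment bench to the station marked by the tall post: push its wheel down against the spring, turn it until the pointer on its rim stands over the tall post, and let it come all the way back up so that it locks there. Be gentle: do not turn the wheel hard while it is still locked, do not ram it down on its stop or pull it up while it is between stations. Leave the things around it alone.

Things in the scene. Friction and masses are not known exactly. Their poses are not given: they have to be found in the camera images.
- selector: Fixed white steel box, 200 x 200 x 80 mm high. Origin: centre of its underside, on the wheel's upright axis; z up, x to its far face (within 0.4 rad of straight away from the robot). Three dark posts stand on its top 58 mm from the axis, at -26, 0 and +26 degrees from x (+ is counter-clockwise from above): one tall and thick, two small studs 6 mm high; which is where varies.
- wheel: Black wheel 96 mm across, 12 mm thick, with a grey grip bar 74 long x 14 wide x 32 mm high standing across its diameter. Origin: on the axis in the wheel's underside, 114 mm above the bench when up; x runs along the bar to the pointer. Fingers can press on the disc's top beside the bar, 12 mm above the origin. Turning friction about 0.06 N m.
- pointer (a point): Point on the small dark pointer that sticks out of the wheel's rim, 5 mm in from its end: 58 mm from the axis, 6 mm above the wheel's underside (120 mm above the bench when up). It passes above the posts. Starts 60 to 85 degrees clockwise of the box's x axis, so all stations lie counter-clockwise of it; the wheel's range is -92 to +46 degrees.
- grip (a point): Middle of the grip bar, on the wheel's axis: 28 mm above the wheel's underside, 16 mm above the disc's top and 16 mm below the bar's top. x lies along the bar. The wheel frees only when pushed down against a spring (7 N at the top, 8 to 11 N at the bottom) on to, or within 1 mm of, a hard stop felt 7 to 19 mm down (differs each time): press slowly, 12 to 16 N in all.
- gate: Hidden notched plate and stop in the box, fixed to it, same origin. Notches: one at each post, one wide parking notch at the start. It holds a key pin on the wheel, 52 mm from the axis. Let go between notches, the wheel stays partly down; within 3 degrees of a post it springs up and locks (3 degrees of play). More than 15 N between wheel and plate or stop is too rough.
- mark: The tall station post, plain dark steel, 12 mm thick and 15 mm high, standing on the box's top. Origin: centre of its foot, 80 mm above the bench.
- label_roll: Bystander: white paper label roll, 90 mm across, 50 mm high, loose on the bench.
- power_brick: Bystander: black power supply, 130 x 60 x 34 mm, loose on the bench.

How it is judged (in metres and radians):
On the way:
1. the wheel is pushed well down (at least 6 mm) (z of wheel in the frame of selector below 0.108 m), for 0.1 s.
At the end, for the whole second after the job is handed in: The pointer stands over the tall post (within 6 mm, seen from above) and the wheel is fully up (within 1.5 mm), locked and at rest (horizontal distance between pointer and mark below 0.006 m and z of wheel in the frame of selector above 0.1125 m and angular speed of wheel below 0.05 rad/s); the robot touches nothing.
It fails at once if the wheel is forced against its notches or stop (over 15 N) (contact force between wheel and gate above 15 N).
It fails at once if the label roll is moved (distance of label_roll from where it was at the start of the episode above 0.015 m).
It fails at once if the power supply is moved (distance of power_brick from where it was at the start of the episode above 0.015 m).
It also fails if it takes over 64 s, if anything falls off the work surface, if the arm or the gripper's body presses on something with over 40 N, if the wrist force passes 120 N, or if a joint passes its speed limit or range.

### The arm

A 6-joint arm with a two-finger parallel gripper is mounted at the origin on the work surface. World frame = base frame: x ahead of the robot, y to its left, z up, the work surface at z = 0. Lengths are in mm, angles in rad, forces in N, time in s.
With the tool pointing down it reaches from about 275 to 750 mm from the base axis. Payload 10.2 kg.
Tool frame: the origin (TCP) lies between the finger pads; the fingertips stand 8 mm ahead of it and the grasp point (between the pads) lies 11 mm behind it; z points along the fingers, x is the direction in which the jaws open and shut, and the axes are right-handed (so a half turn about z gives the same grasp; the last joint's range is limited). The gripper opens to 85 mm and grips with 20 to 120 N. Pads are 22 mm wide; open, the fingers measure 114 mm over their backs; the gripper's body (76 mm by 85 mm) begins 54 mm behind the grasp point. The pads swing forward as they close: fully open they stand 13 mm farther back than shut.
Start: joints at [-1.477, 0.313, 1.498, -0, 1.331, -0.223], TCP at [163.539, -498.885, 239.294] pointing down, gripper open.
Joint ranges: [-2.94, 2.94], [-0.97, 2.17], [0.19, 2.56], [-1.23, 4.37], [0.02, 3.11], [-2.88, 2.88]. Speed limits (rad/s): [2.39, 2.39, 3.01, 3.14, 3.14, 3.14].

### API

Orientations are given as a unit quaternion [w, x, y, z].
In Python, from rig import sense, eyes, ctrl gives the robot as it stands.
- The arm moves only by the tool move_arm, never from a script. Its argument "rows" is a list that holds one entry, the list of rows, each a list of 5 numbers: the shift along the tool's x, y, z in mm, then the turn about the tool's z in units of 6 degrees (1.0 is 6 degrees), then the gripper command: -1 is shut, 1 is fully open, values between are in proportion. In form: [[[dx, dy, dz, roll, jaw], ...]]. A call has 1 to 12 rows; each row is the pose to reach, as a shift and turn from the pose measured when the call began, along the tool's axes at that moment; what a row does not reach only later rows make up. A row lasts 1/8 s, in which the tool goes at most 62.5 mm and 10.7 degrees, less where a joint would pass 70% of its speed; a pose out of reach is approached as far as the arm can. A call with a gripper value outside its range is refused whole. The fingers move at their own pace and stop on an object; "squeeze" is the grip in N (left out, the last holds). Time passes only in rows, so rows that repeat a pose let the fingers close. It gives the time, the measured TCP pose, the force and the opening at its end, in the units of the state.
- sense(): the state, without advancing time (a new reading comes with each control period).
- eyes.capture(name): name is "scene" or "top" or "wrist"; returns a dict with "color" (384x512x3 uint8, blue, green, red), "vertical_fov" (degrees; the focal length in pixels is half the picture's height over the tangent of half this angle, whatever the lens; pixels are square), "cx", "cy" (the principal point, pixels), "k1" (the pictures are not rectified: a ray, as slopes to the right and down, at radius r is drawn at 1 + k1 r^2 times it, then the intrinsics apply), "xyz" and "attitude" of the camera in the world. Camera axes: x right, y down, z forward; pixel columns grow to the right and rows downward; lengths in mm; the calibration is good to about 2 mm. A picture is of the moment at which its call begins. There is no depth.
- ctrl.finish_job(): hands the job in, once; it reports no verdict.
The state is a dict: "time_s": time; "joints": joint angles; "dq": joint speeds; "tau": joint torques, N m; "eef_pos": TCP position; "ee_rot": TCP orientation; "force": force on the tool from outside, world axes, zero at the start; "wrist_torque": the same for the moment, N m; "grip_width": opening from 0.0 (shut) to 1.0 (fully open).
Only numpy, scipy, OpenCV 4.12 (cv2) and the standard library are available. Lean on these libraries where they do the work, as an engineer would, in place of code of your own. Each camera call takes 0.05 s, during which the arm holds its last target. There are 200 camera calls.

## Working session

There is one attempt and no reset: what is moved stays moved. The work goes in short steps, Python scripts to look and compute and a tool call to move; the robot and the scene stay as the last step left them, time stands still between calls to the robot, and variables do not carry over. Pictures are saved under pics/ and viewed, about 8 in all and at most 12, crops included, and the job is handed in when it is done.

Besides the shell and the picture viewer there is one more tool, called after "Request:" as a command line: name --argument value ..., lists and objects as JSON in quotes. move_arm: Moves the arm, as the interface text tells. Its arguments: {"type":"object","properties":{"rows":{"type":"array","items":{"type":"array","items":{"type":"array","items":{"type":"number"}}}},"squeeze":{"type":"number"}},"required":["rows"]}

```bash
ls; mkdir -p pics; cat > h.py <<'E'
import numpy as np, cv2
from scipy.spatial.transform import Rotation as R
def rot(q): return R.from_quat([q[1],q[2],q[3],q[0]])
def K(c):
    f=c["color"].shape[0]/2/np.tan(np.radians(c["vertical_fov"])/2)
    return np.array([[f,0,c["cx"]],[0,f,c["cy"]],[0,0,1.]])
def dist(c): return np.array([c["k1"],0,0,0,0.])
def ray(c,uv):
    p=cv2.undistortPoints(np.array(uv,float).reshape(-1,1,2),K(c),dist(c)).reshape(-1,2)
    d=np.c_[p,np.ones(len(p))]
    A=c["attitude"]; r=rot(A) if np.size(A)==4 else R.from_matrix(A)
    return np.array(c["xyz"],float), r.apply(d)
def onplane(c,uv,z):
    o,d=ray(c,uv); return o+d*((z-o[2])/d[:,2])[:,None]
def proj(c,P):
    A=c["attitude"]; r=rot(A) if np.size(A)==4 else R.from_matrix(A)
    q=r.inv().apply(np.atleast_2d(P)-np.array(c["xyz"]))
    return cv2.projectPoints(q,np.zeros(3),np.zeros(3),K(c),dist(c))[0].reshape(-1,2)
def tri(obs):
    A=np.zeros((3,3));b=np.zeros(3)
    for c,uv in obs:
        o,d=ray(c,[uv]);d=d[0]/np.linalg.norm(d[0]);M=np.eye(3)-np.outer(d,d);A+=M;b+=M@o
    return np.linalg.solve(A,b)
E
python3 - <<'E'
from rig import sense,eyes,ctrl
import cv2,pickle
s=sense();print({k:s[k] for k in s if k!='tau'})
for n in("scene","top","wrist"):
    c=eyes.capture(n);pickle.dump(c,open(f"{n}0.pkl","wb"));cv2.imwrite(f"pics/{n}0.png",c["color"])
    print(n,{k:c[k] for k in c if k!='color'})
a=cv2.imread("pics/scene0.png");b=cv2.imread("pics/top0.png")
cv2.imwrite("pics/st.png",cv2.resize(cv2.hconcat([a,b]),(800,300)))
E
```

```text
pics
{'time_s': 0.0, 'joints': array([-1.47736686e+00,  3.13434023e-01,  1.49842114e+00,  1.17908576e-05,
        1.33101531e+00, -2.23462737e-01]), 'dq': array([-0.00051015,  0.0004934 ,  0.00147622,  0.00181463, -0.00028973,
        0.00053442]), 'eef_pos': array([ 163.53438417, -498.62282718,  238.7492531 ]), 'ee_rot': array([-4.83948913e-04,  8.09818441e-01, -5.86680224e-01, -4.17164141e-04]), 'force': array([-0.05248628, -0.07973504,  0.02522575]), 'wrist_torque': array([0.02061438, 0.02114957, 0.04166196]), 'grip_width': 1.0050357334666287}
scene {'vertical_fov': 47.745322937769515, 'cx': 264.45610534649654, 'cy': 190.89431777655614, 'k1': 0.03525297857513354, 'xyz': array([1209.3108405 ,  413.1672313 ,  716.31436495]), 'attitude': array([-0.21421352,  0.44446814,  0.7813982 , -0.38207001])}
top {'vertical_fov': 50.95044098450696, 'cx': 257.5237637027633, 'cy': 194.80336002050254, 'k1': -0.016294205297954032, 'xyz': array([ 350.12312088,  -13.10032015, 1040.63296862]), 'attitude': array([-0.07216429,  0.71282746, -0.69479016,  0.06273725])}
wrist {'vertical_fov': 65.65251200208378, 'cx': 256.57884211847386, 'cy': 191.37615912304983, 'k1': -0.033394960597875785, 'xyz': array([ 237.78837129, -475.02747981,  374.36104718]), 'attitude': array([ 0.12581557,  0.80019268, -0.57918191, -0.09170847])}
```

View pics/st.png

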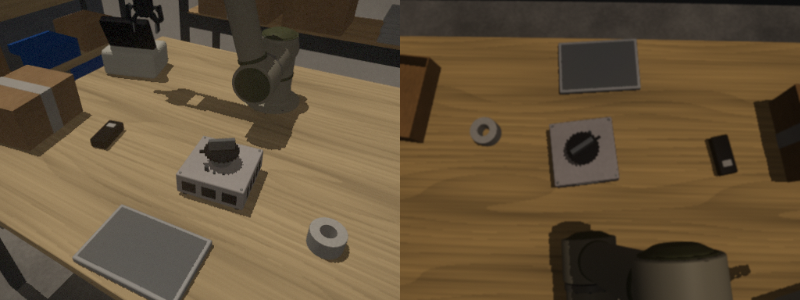

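```bash
python3 - <<'E'
import cv2
b=cv2.imread("pics/top0.png");print(b.shape)
E
```

```text
(384, 512, 3)
```

The scene and top views show the white selector box at about (234,195) in the top picture and (285,215) in the scene picture. The roll is to its left and the brick to its right, both well clear. I'll zoom in on the selector.

```bash
python3 - <<'E'
import cv2
a=cv2.imread("pics/scene0.png")[165:275,215:345];b=cv2.imread("pics/top0.png")[145:245,185:285]
a=cv2.resize(a,(472,400),interpolation=cv2.INTER_CUBIC);b=cv2.resize(b,(400,400),interpolation=cv2.INTER_CUBIC)
o=cv2.hconcat([a,b]);o=cv2.convertScaleAbs(o,alpha=1.6,beta=10);o=cv2.resize(o,(800,367));cv2.imwrite("pics/z0.png",o)
E
```

```text
(no output)
```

View pics/z0.png

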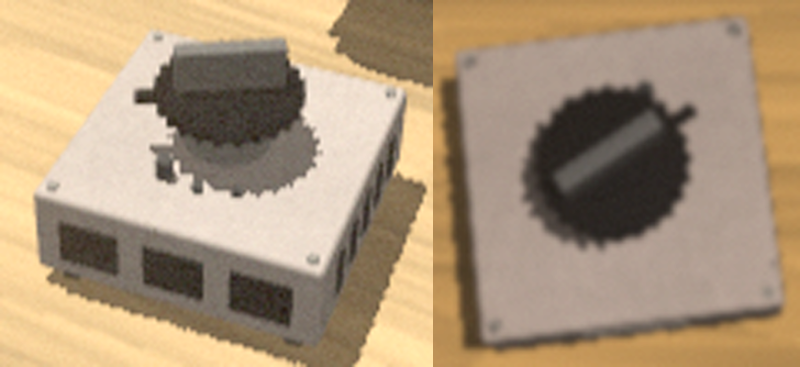

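The tall post is the one nearest the pointer, leftmost in the scene crop and at −26° by eye. The two studs are further counter-clockwise. Next is a coarse pose from the top view, so I can bring the wrist camera over.

```bash
cat >> h.py <<'E'
def box(c,roi,thr=95):
    g=cv2.cvtColor(c["color"],cv2.COLOR_BGR2HSV);m=((g[...,1]<70)&(g[...,2]>thr)).astype(np.uint8)
    k=np.zeros_like(m);x,y,w,h=roi;k[y:y+h,x:x+w]=m[y:y+h,x:x+w]
    k=cv2.morphologyEx(k,cv2.MORPH_CLOSE,np.ones((5,5)))
    cs=cv2.findContours(k,cv2.RETR_EXTERNAL,cv2.CHAIN_APPROX_NONE)[0];q=max(cs,key=cv2.contourArea)
    return q
E
python3 - <<'E'
from h import *; import pickle
c=pickle.load(open("top0.pkl","rb"))
q=box(c,(180,140,110,110));print(cv2.contourArea(q))
P=onplane(c,q.reshape(-1,2),80)[:,:2].astype(np.float32)
r=cv2.minAreaRect(P);print(r,cv2.boxPoints(r))
# hand pixels: z0 right panel scale: 733/872*4
s=4*800/872
f=lambda u,v:(185+(u-433)/s,145+v/s)
print(onplane(c,[f(688,112)],120), onplane(c,[f(608,165)],126),onplane(c,[f(650,122),f(562,185)],158))
w=pickle.load(open("wrist0.pkl","rb"))
from rig import sense
S=sense();T=rot(S["ee_rot"]);print("cam in tool",T.inv().apply(w["xyz"]-S["eef_pos"]),"fwd in tool",(T.inv()*rot(w["attitude"])).apply([0,0,1]))
print("tool x,y world",T.apply([[1,0,0],[0,1,0]]))
E
```

```text
6052.5
((540.9051513671875, 57.31220245361328), (193.28738403320312, 194.6148223876953), 8.606796264648438) [[430.78748  139.06082 ]
 [459.9121   -53.36238 ]
 [651.0228   -24.436417]
 [621.8982   167.98679 ]]
[[573.98775682   9.98673643 120.        ]] [[536.89502217  59.41705836 126.        ]] [[557.88745092  32.15078834 158.        ]
 [517.26024414  84.41017255 158.        ]]
cam in tool [   0.50611594  -77.98769141 -135.46279945] fwd in tool [1.42842030e-04 3.07760788e-01 9.51463755e-01]
tool x,y world [[ 3.11496694e-01 -9.50246797e-01 -9.13736326e-04]
 [-9.50247230e-01 -3.11496660e-01 -1.83672996e-04]]
```

Request:
move_arm --rows '[[[-35, -45, 0, 0, 1], [-70, -90, 0, 0, 1], [-105, -136, 0, 0, 1], [-140, -181, 0, 0, 1], [-175, -226, 0, 0, 1], [-210, -272, 0, 0, 1], [-245, -320, 0, 0, 1], [-280, -370, 0, 0, 1], [-315, -415, 0, 0, 1], [-350, -460, 0, 0, 1], [-380, -500, 0, 0, 1], [-411, -543, 0, 0, 1]]]'

```text
time_s: 1.65
eef_pos: [552.2, 62.6, 239.2]
ee_rot: [-0.0, 0.81, -0.587, -0.0]
force: [0.6, -1.4, 1.3]
grip_width: 1.001
```

Request:
move_arm --rows '[[[0, 0, 0, 0, 1], [0, 0, 0, 0, 1]]]'

```text
time_s: 1.9
eef_pos: [551.8, 62.3, 238.8]
ee_rot: [0.0, 0.81, -0.587, -0.001]
force: [-0.1, 0.4, 0.9]
grip_width: 1.001
```

```bash
python3 - <<'E'
from h import *; import pickle
from rig import sense,eyes
s=sense();print(s["time_s"],s["eef_pos"],s["joints"],s["dq"],s["force"])
c=eyes.capture("wrist");pickle.dump(c,open("wrist1.pkl","wb"))
c2=eyes.capture("scene");pickle.dump(c2,open("scene1.pkl","wb"))
cv2.imwrite("pics/w1.png",cv2.resize(cv2.convertScaleAbs(c["color"],alpha=1.5),(800,600),interpolation=cv2.INTER_CUBIC))
E
```

```text
1.9 [551.78841085  62.33946164 238.84661457] [-9.87315836e-02  3.80920827e-01  1.40405147e+00  5.22687788e-04
  1.35801401e+00  1.15473663e+00] [-0.02373832 -0.01722196  0.01095906 -0.00045841  0.00072118 -0.00292558] [-0.07686033  0.37701741  0.8782957 ]
```

View pics/w1.png

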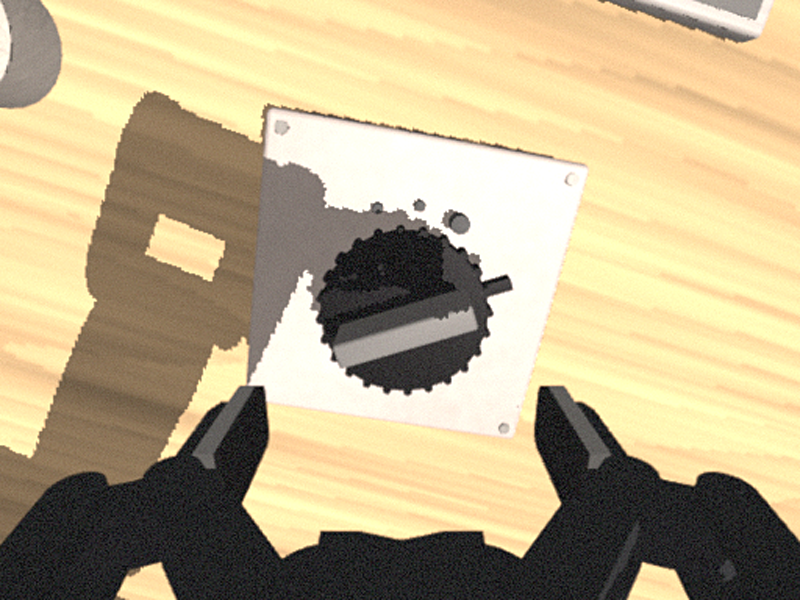

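The wrist view shows the screws at (281,127), (571,179) and (504,428), and the tall post's top at (459,222). The studs are at (419,205) and (377,207), the pointer tip is at (511,283), and the bar's top face runs from (337,355) to (474,318).

```bash
python3 - <<'E'
from h import *; import pickle
c=pickle.load(open("wrist1.pkl","rb"));k=512/800
p=lambda *a:np.array(a,float)*k
S=onplane(c,p((281,127),(571,179),(504,428)),80);print("screws",S.round(1))
C=(S[0]+S[2])/2;print("centre",C)
d=S[1]-S[2];yaw=np.degrees(np.arctan2(d[1],d[0]));d2=S[0]-S[1];yaw2=np.degrees(np.arctan2(-d2[0],d2[1]));print("yaw",yaw,yaw2,np.linalg.norm(d),np.linalg.norm(d2))
def pol(n,P):
    v=P-C[:2] if len(P)==2 else (P-C)[:2];print(n,P,np.hypot(*v).round(1),"ang rel box",np.degrees(np.arctan2(v[1],v[0]))-(yaw+yaw2)/2)
pol("post",onplane(c,p((459,222)),95)[0]);pol("s0",onplane(c,p((419,205)),86)[0]);pol("s1",onplane(c,p((377,207)),86)[0])
pol("ptr end",onplane(c,p((511,284)),120)[0])
B=onplane(c,p((333,344),(340,367),(478,330),(470,306)),158);print(B,"bar mid",B.mean(0))
d=(B[2]+B[3]-B[0]-B[1])/2;b=np.degrees(np.arctan2(d[1],d[0]));print("bar ang",b,np.linalg.norm(d),"rel",b-(yaw+yaw2)/2)
# two views: bar mid, post with scene0/top0
s=pickle.load(open("scene0.pkl","rb"));t=pickle.load(open("top0.pkl","rb"))
f=4*800/872
uT=(185+(606-433)/f,145+152/f)
uS=lambda u,v:(215+u*1.09*130/472,165+v*1.09*110/400)
print("bar top mid tri",tri([(c,p((405,336))[0]),(t,uT)]))
print("post top tri",tri([(c,p((459,222))[0]),(s,uS(165,154))]),"pred",proj(s,[*onplane(c,p((459,222)),95)[0]]),uS(165,154))
E
```

```text
screws [[615.6 158.3  80. ]
 [642.3 -19.   80. ]
 [464.4 -46.6  80. ]]
centre [540.04212005  55.87155531  80.        ]
yaw 8.838850090328982 8.541119775604697 179.95443792939685 179.2916376474228
post [597.05227167  40.04914238  95.        ] 59.2 ang rel box -24.201275182182947
s0 [598.19093387  65.46259438  86.        ] 58.9 ang rel box 0.6760282873079184
s1 [588.9888688   89.53664373  86.        ] 59.4 ang rel box 25.829822644820535
ptr end [575.89480927   3.69799714 120.        ] 63.3 ang rel box -64.19386648094552
[[525.98869543  89.43332835 158.        ]
 [514.7308701   82.55811929 158.        ]
 [556.03049002  22.57381342 158.        ]
 [566.644179    30.905582   158.        ]] bar mid [540.84855864  56.36771077 158.        ]
bar ang -55.334827207678664 72.04468320099048 rel -64.02481214064551
bar top mid tri [539.68234067  57.23382075 154.6075527 ]
post top tri [597.01765905  42.21047693 100.3836911 ] pred [[263.05346678 212.63046896]] (264.5349576271187, 211.1615)
```

Request:
move_arm --rows '[[[2, 13, 0, -1.77, 0], [2, 13, 5, -3.5, 0], [2, 13, 10, -5.2, 0], [2, 13, 15, -6.9, 0], [2, 13, 20, -8.6, 0], [2, 13, 25, -10.3, 0], [2, 13, 30, -12.0, 0], [2, 13, 30, -13.7, 0], [2, 13, 30, -15.4, 0], [2, 13, 30, -17.0, 0], [2, 13, 30, -17.75, 0], [2, 13, 30, -17.75, 0]]]'

```text
time_s: 3.5
eef_pos: [539.7, 54.9, 209.6]
ee_rot: [-0.0, 0.955, 0.296, -0.0]
force: [0.7, -0.6, 0.8]
grip_width: 0.501
```

```bash
python3 - <<'E'
from h import *; import pickle
from rig import sense,eyes
s=sense();T=rot(s["ee_rot"]).as_matrix();print(s["time_s"],s["eef_pos"],s["joints"],s["force"],s["grip_width"],"yaw",np.degrees(np.arctan2(T[1,0],T[0,0])),"z",T[:,2])
c=eyes.capture("wrist");pickle.dump(c,open("wrist2.pkl","wb"))
cv2.imwrite("pics/w2.png",cv2.resize(cv2.convertScaleAbs(c["color"],alpha=1.5),(800,600),interpolation=cv2.INTER_CUBIC))
E
```

```text
3.5 [539.71994299  54.86852865 209.58072088] [-1.14970577e-01  3.75353944e-01  1.49011128e+00  5.13793338e-04
  1.27644987e+00 -7.16679970e-01] [ 0.74185861 -0.61216726  0.79847194] 0.5008508493505193 yaw 34.46686236063046 z [-2.63871017e-04  5.25435520e-04 -9.99999827e-01]
```

View pics/w2.png

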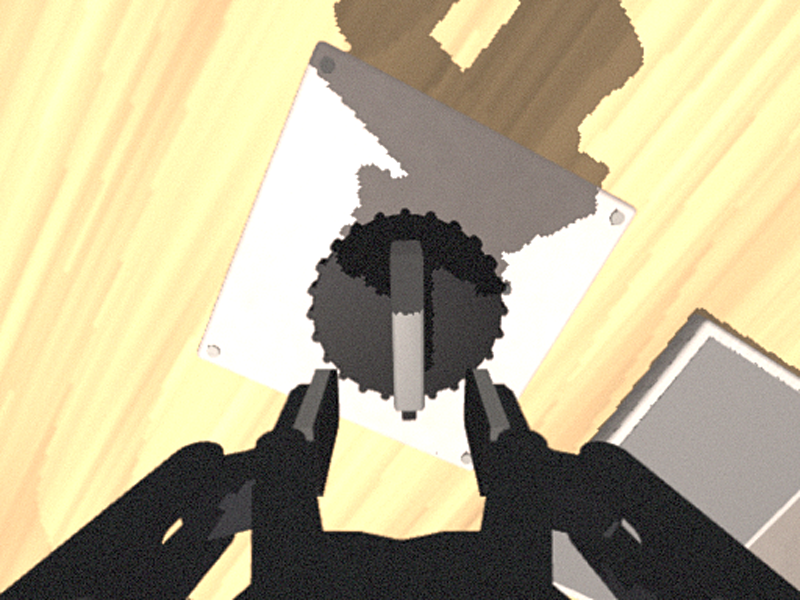

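The jaws straddle the bar and are nearly aligned. The bar's top face spans x 391–424 and y 240–411, with the pointer at (408,415). I'll compute the offset, and the bar-top height from the two wrist views.

```bash
python3 - <<'E'
from h import *; import pickle
c=pickle.load(open("wrist2.pkl","rb"));w=pickle.load(open("wrist1.pkl","rb"));k=512/800
p=lambda *a:np.array(a,float)*k
B=onplane(c,p((391,240),(423,240),(424,411),(393,411)),158);m=B.mean(0);d=(B[2]+B[3]-B[0]-B[1])/2
print("bar",m,"ang",np.degrees(np.arctan2(d[1],d[0])),np.linalg.norm(d))
S=onplane(c,p((327,65),(617,217),(466,457),(212,351)),80);print("screws",S.round(1),S.mean(0),(S[0]+S[2])/2,(S[1]+S[3])/2)
for a,b in (((407,240),(474,318)),((408,411),(337,355))):
    pass
print("far end",tri([(c,p((407,240))[0]),(w,p((337,355))[0])]),"ptr end",tri([(c,p((408,411))[0]),(w,p((474,318))[0])]))
from rig import sense
s=sense();T=rot(s["ee_rot"])
for P in ([540.2,56.2,158],m): print("in tool",T.inv().apply(np.array(P)-s["eef_pos"]))
E
```

```text
bar [539.29136519  59.05964045 158.        ] ang -54.75626115474456 79.28621832721807
screws [[438.9 132.1  80. ]
 [616.8 159.1  80. ]
 [642.8 -19.1  80. ]
 [464.9 -46.6  80. ]] [540.83010305  56.36742239  80.        ] [540.83102383  56.49978911  80.        ] [540.82918227  56.23505568  80.        ]
far end [516.99271336  87.95852705 148.97796268] ptr end [561.65101811  27.01480252 158.90821424]
in tool [ 1.02052537 -0.70070165 51.52642748]
in tool [ 1.88764544 -3.57320231 51.52828967]
```

Request:
move_arm --rows '[[[1, -1, 15, 0, 0], [1, -1, 35, 0, 0], [1, -1, 52, 0, 0], [1, -1, 63, 0, 0], [1, -1, 69, 0, 0], [1, -1, 69, 0, 0], [1, -1, 69, 0, 0]]]' --squeeze 40

```text
time_s: 4.42
eef_pos: [540.3, 56.4, 141.0]
ee_rot: [-0.0, 0.955, 0.296, 0.0]
force: [0.3, 0.3, 0.9]
grip_width: 0.504
```

Request:
move_arm --rows '[[[0, 0, 0, 0, -0.5], [0, 0, 0, 0, -0.7], [0, 0, 0, 0, -0.85], [0, 0, 0, 0, -1], [0, 0, 0, 0, -1], [0, 0, 0, 0, -1]]]' --squeeze 40

```text
time_s: 5.18
eef_pos: [541.4, 56.8, 141.7]
ee_rot: [0.0, 0.955, 0.296, 0.002]
force: [5.0, 3.8, 0.1]
grip_width: 0.155
```

Request:
move_arm --rows '[[[1, 0, 0.5, 0, -1], [1, 0, 1, 0, -1], [1, 0, 1.5, 0, -1], [1, 0, 2, 0, -1], [1, 0, 2, 0, -1]]]'

```text
time_s: 5.8
eef_pos: [541.6, 57.0, 139.7]
ee_rot: [0.0, 0.955, 0.296, 0.001]
force: [-4.9, -2.9, 3.4]
grip_width: 0.154
```

Request:
move_arm --rows '[[[0, 0, 0.5, 0, -1], [0, 0, 1, 0, -1], [0, 0, 1.5, 0, -1], [0, 0, 2, 0, -1], [0, 0, 2, 0, -1]]]'

```text
time_s: 6.42
eef_pos: [541.6, 57.0, 137.7]
ee_rot: [0.0, 0.955, 0.296, 0.001]
force: [-3.6, -2.0, 3.3]
grip_width: 0.154
```

Request:
move_arm --rows '[[[0, 0, 0.4, 0, -1], [0, 0, 0.8, 0, -1], [0, 0, 1.2, 0, -1], [0, 0, 1.2, 0, -1]]]'

```text
time_s: 6.92
eef_pos: [541.6, 57.0, 136.4]
ee_rot: [0.0, 0.955, 0.296, 0.001]
force: [-3.1, -1.4, 3.6]
grip_width: 0.156
```

Request:
move_arm --rows '[[[0, 0, 0.4, 0, -1], [0, 0, 0.8, 0, -1], [0, 0, 1.2, 0, -1], [0, 0, 1.2, 0, -1]]]'

```text
time_s: 7.42
eef_pos: [541.6, 57.0, 135.2]
ee_rot: [0.0, 0.955, 0.296, 0.001]
force: [-2.6, -1.7, 4.0]
grip_width: 0.151
```

```bash
python3 - <<'E'
from h import *; import pickle
from rig import sense,eyes
for i in range(4):
    s=sense();print(s["time_s"],s["eef_pos"].round(2),s["force"].round(2),s["wrist_torque"].round(2))
    if i<3: c=eyes.capture("scene")
pickle.dump(c,open("scene3.pkl","wb"))
a=pickle.load(open("scene0.pkl","rb"))["color"][165:275,215:345];b=c["color"][165:275,215:345]
o=cv2.convertScaleAbs(cv2.hconcat([a,b]),alpha=1.6,beta=10);cv2.imwrite("pics/s3.png",cv2.resize(o,(800,338),interpolation=cv2.INTER_CUBIC))
E
```

```text
7.425 [541.58  56.96 135.17] [-2.59 -1.74  4.  ] [-0.36  0.66 -0.03]
7.475 [541.58  56.98 135.19] [-3.86 -1.01  4.19] [-0.37  0.68 -0.02]
7.525 [541.6   56.97 135.21] [-3.8  -0.85  3.99] [-0.36  0.67 -0.04]
7.575 [541.59  56.99 135.2 ] [-2.81 -1.42  4.24] [-0.3   0.69  0.03]
```

View pics/s3.png

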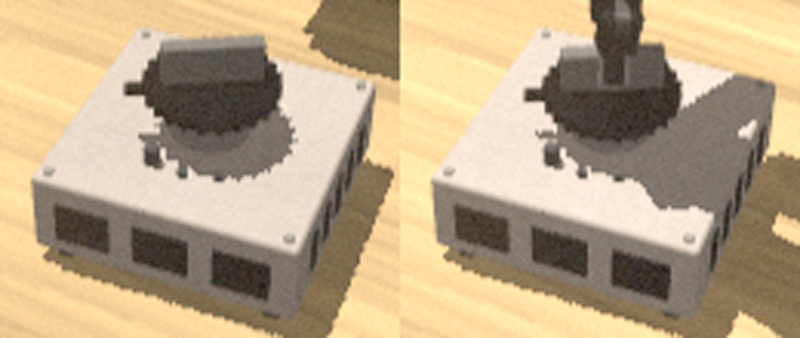

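Between the two scene pictures the pointer dropped from y≈88 to y≈95 in the crop, about 6 mm, so the wheel is following the press. The force is only about 4 N so far. I'll keep on in sub-millimetre steps to find the stop.

Request:
move_arm --rows '[[[-0.3, 0, 0.4, 0, -1], [-0.3, 0, 0.8, 0, -1], [-0.3, 0, 0.8, 0, -1]]]'

```text
time_s: 7.95
eef_pos: [541.5, 56.9, 134.5]
ee_rot: [0.0, 0.955, 0.296, 0.001]
force: [-1.6, 0.2, 4.4]
grip_width: 0.157
```

Request:
move_arm --rows '[[[0, 0, 0.4, 0, -1], [0, 0, 0.8, 0, -1], [0, 0, 0.8, 0, -1]]]'

```text
time_s: 8.32
eef_pos: [541.5, 56.9, 133.6]
ee_rot: [0.0, 0.955, 0.296, 0.001]
force: [-1.7, 0.2, 4.1]
grip_width: 0.154
```

Request:
move_arm --rows '[[[0, 0, 0.4, 0, -1], [0, 0, 0.8, 0, -1], [0, 0, 0.8, 0, -1]]]'

```text
time_s: 8.7
eef_pos: [541.6, 56.9, 132.8]
ee_rot: [0.0, 0.955, 0.296, 0.001]
force: [-1.2, -0.7, 5.0]
grip_width: 0.157
```

Request:
move_arm --rows '[[[0, 0, 0.4, 0, -1], [0, 0, 0.7, 0, -1], [0, 0, 0.7, 0, -1]]]'

```text
time_s: 9.07
eef_pos: [541.6, 56.9, 132.1]
ee_rot: [0.0, 0.955, 0.296, 0.001]
force: [-2.1, -0.3, 4.9]
grip_width: 0.155
```

Request:
move_arm --rows '[[[0, 0, 0.4, 0, -1], [0, 0, 0.7, 0, -1], [0, 0, 0.7, 0, -1]]]'

```text
time_s: 9.45
eef_pos: [541.6, 57.0, 131.4]
ee_rot: [0.0, 0.955, 0.296, 0.001]
force: [-1.6, 0.2, 5.8]
grip_width: 0.156
```

Request:
move_arm --rows '[[[0, 0, 0.4, 0, -1], [0, 0, 0.7, 0, -1], [0, 0, 0.7, 0, -1]]]'

```text
time_s: 9.82
eef_pos: [541.5, 56.9, 130.8]
ee_rot: [0.0, 0.955, 0.296, 0.001]
force: [-1.4, -0.2, 6.0]
grip_width: 0.156
```

Request:
move_arm --rows '[[[0, 0, 0.4, 0, -1], [0, 0, 0.7, 0, -1], [0, 0, 0.7, 0, -1]]]'

```text
time_s: 10.2
eef_pos: [541.5, 56.9, 130.1]
ee_rot: [0.0, 0.955, 0.296, 0.001]
force: [-2.5, -0.6, 4.5]
grip_width: 0.154
```

Request:
move_arm --rows '[[[0, 0, 0.4, 0, -1], [0, 0, 0.7, 0, -1], [0, 0, 0.7, 0, -1]]]'

```text
time_s: 10.58
eef_pos: [541.5, 56.9, 129.5]
ee_rot: [0.0, 0.955, 0.296, 0.001]
force: [-0.7, 0.4, 5.9]
grip_width: 0.153
```

Request:
move_arm --rows '[[[0, 0, 0.4, 0, -1], [0, 0, 0.7, 0, -1], [0, 0, 0.7, 0, -1]]]'

```text
time_s: 10.95
eef_pos: [541.6, 56.9, 128.9]
ee_rot: [0.0, 0.955, 0.296, 0.001]
force: [-2.1, -0.7, 5.6]
grip_width: 0.153
```

Request:
move_arm --rows '[[[0, 0, 0.4, 0, -1], [0, 0, 0.7, 0, -1], [0, 0, 0.7, 0, -1]]]'

```text
time_s: 11.32
eef_pos: [541.6, 56.9, 128.3]
ee_rot: [0.0, 0.955, 0.296, 0.002]
force: [-3.3, -0.3, 5.4]
grip_width: 0.154
```

Request:
move_arm --rows '[[[0, 0, 0.4, 0, -1], [0, 0, 0.7, 0, -1], [0, 0, 0.7, 0, -1]]]'

```text
time_s: 11.7
eef_pos: [541.5, 56.9, 127.7]
ee_rot: [0.0, 0.955, 0.296, 0.001]
force: [-1.9, -0.1, 5.6]
grip_width: 0.151
```

Request:
move_arm --rows '[[[0, 0, 0.4, 0, -1], [0, 0, 0.7, 0, -1], [0, 0, 0.7, 0, -1]]]'

```text
time_s: 12.08
eef_pos: [541.6, 57.0, 127.4]
ee_rot: [0.0, 0.955, 0.296, 0.002]
force: [-2.5, 0.1, 7.6]
grip_width: 0.15
```

Request:
move_arm --rows '[[[0, 0, 0.3, 0, -1], [0, 0, 0.5, 0, -1], [0, 0, 0.5, 0, -1]]]'

```text
time_s: 12.45
eef_pos: [541.6, 56.9, 127.3]
ee_rot: [0.0, 0.955, 0.296, 0.002]
force: [-2.8, 0.8, 9.1]
grip_width: 0.156
```

The stop is felt about 14 mm down, with the reading rising from 5.6 to 9.1 N. I'll make a small turn while holding that press, then check the wrist moment.

Request:
move_arm --rows '[[[0, 0, 0.4, -0.3, -1], [0, 0, 0.4, -0.6, -1], [0, 0, 0.4, -0.9, -1], [0, 0, 0.4, -1.0, -1]]]'

```text
time_s: 12.95
eef_pos: [541.6, 57.0, 127.3]
ee_rot: [0.001, 0.938, 0.346, 0.002]
force: [-3.4, -0.1, 8.7]
grip_width: 0.152
```

```bash
cat > st.py <<'E'
from h import *
from rig import sense
s=sense();T=rot(s["ee_rot"]).as_matrix();print(s["time_s"],s["eef_pos"].round(2),"F",s["force"].round(2),"M",s["wrist_torque"].round(2),"yaw",np.degrees(np.arctan2(T[1,0],T[0,0])).round(2),s["joints"][5])
E
python3 st.py
```

```text
12.95 [541.62  56.98 127.31] F [-3.39 -0.12  8.69] M [-0.11  0.76 -0.07] yaw 40.46 -0.8171871361308344
```

Request:
move_arm --rows '[[[0, 0, 0.4, -0.4, -1], [0, 0, 0.4, -0.8, -1], [0, 0, 0.4, -1.2, -1], [0, 0, 0.4, -1.6, -1], [0, 0, 0.4, -2.0, -1]]]'

```text
time_s: 13.58
eef_pos: [541.7, 57.0, 127.4]
ee_rot: [0.001, 0.897, 0.443, 0.002]
force: [-2.4, 0.7, 7.5]
grip_width: 0.155
```

```bash
python3 st.py
```

```text
13.575 [541.72  57.01 127.36] F [-2.41  0.74  7.46] M [-0.11  0.65 -0.11] yaw 52.53 -1.027955068577489
```

Request:
move_arm --rows '[[[0, 0, 0.5, -0.5, -1], [0, 0, 0.5, -1.0, -1], [0, 0, 0.5, -1.5, -1], [0, 0, 0.5, -2.0, -1], [0, 0, 0.5, -2.5, -1], [0, 0, 0.5, -2.9, -1], [0, 0, 0.5, -3.1, -1]]]'

```text
time_s: 14.45
eef_pos: [541.8, 57.1, 127.3]
ee_rot: [0.001, 0.813, 0.582, 0.002]
force: [-2.2, 0.4, 8.0]
grip_width: 0.155
```

```bash
python3 st.py; python3 - <<'E'
from h import *; import pickle
from rig import eyes
o=[]
for n in("wrist","scene","top"):
    c=eyes.capture(n);pickle.dump(c,open(n+"5.pkl","wb"));o.append(c["color"])
a=cv2.resize(o[0],(400,300));
s=cv2.resize(o[1][165:275,215:345],(400,338),interpolation=cv2.INTER_CUBIC);t=cv2.resize(o[2][145:245,185:285],(400,400),interpolation=cv2.INTER_CUBIC)
w=cv2.resize(o[0][60:384,60:460],(400,324))
f=lambda i,h:cv2.copyMakeBorder(i,0,h-i.shape[0],0,0,cv2.BORDER_CONSTANT)
cv2.imwrite("pics/c5.png",cv2.convertScaleAbs(cv2.hconcat([f(s,338),f(w,338)]),alpha=1.6,beta=10))
E
```

```text
14.45 [541.85  57.12 127.32] F [-2.17  0.4   8.03] M [-0.05  0.66 -0.04] yaw 71.18 -1.3534271526392487
```

View pics/c5.png

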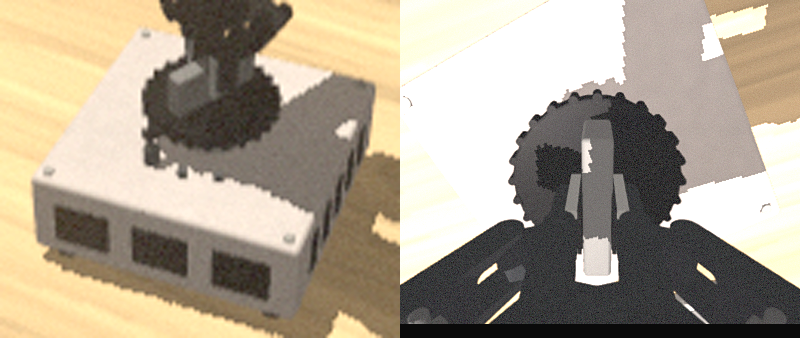

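The scene crop shows the pointer directly above the tall post at (152,140), and the bar is square in the jaws. I'll trim the angle by 1.3°, then ease up, checking that the spring force stays.

Request:
move_arm --rows '[[[0, 0, 0.4, -0.1, -1], [0, 0, 0.4, -0.22, -1], [0, 0, 0.4, -0.22, -1], [0, 0, 0, -0.22, -1], [0, 0, -0.5, -0.22, -1], [0, 0, -1.0, -0.22, -1], [0, 0, -1.5, -0.22, -1], [0, 0, -1.5, -0.22, -1]]]'

```text
time_s: 15.6
eef_pos: [541.8, 57.2, 128.9]
ee_rot: [0.001, 0.807, 0.591, 0.002]
force: [-2.1, 0.3, 6.0]
grip_width: 0.155
```

```bash
python3 st.py
```

```text
15.6 [541.82  57.18 128.94] F [-2.13  0.33  6.03] M [-0.11  0.59  0.02] yaw 72.47 -1.3757678273456162
```

Request:
move_arm --rows '[[[0, 0, -0.5, 0, -1], [0, 0, -1.0, 0, -1], [0, 0, -1.5, 0, -1], [0, 0, -2.0, 0, -1], [0, 0, -2.0, 0, -1]]]'

```text
time_s: 16.23
eef_pos: [541.8, 57.2, 131.0]
ee_rot: [0.001, 0.807, 0.591, 0.002]
force: [-1.6, -0.4, 6.0]
grip_width: 0.159
```

```bash
python3 st.py
```

```text
16.225 [541.83  57.16 131.05] F [-1.62 -0.44  6.02] M [-0.12  0.51 -0.01] yaw 72.47 -1.3757583561972297
```

Request:
move_arm --rows '[[[0, 0, -0.5, 0, -1], [0, 0, -1.0, 0, -1], [0, 0, -1.5, 0, -1], [0, 0, -2.0, 0, -1], [0, 0, -2.5, 0, -1], [0, 0, -2.5, 0, -1]]]'

```text
time_s: 16.98
eef_pos: [541.8, 57.2, 133.6]
ee_rot: [0.001, 0.807, 0.591, 0.002]
force: [-1.8, -0.7, 4.2]
grip_width: 0.155
```

Request:
move_arm --rows '[[[0, 0, -0.5, 0, -1], [0, 0, -1.0, 0, -1], [0, 0, -1.5, 0, -1], [0, 0, -2.0, 0, -1], [0, 0, -2.0, 0, -1]]]'

```text
time_s: 17.6
eef_pos: [541.8, 57.1, 135.6]
ee_rot: [0.001, 0.807, 0.591, 0.002]
force: [-1.8, 0.4, 4.2]
grip_width: 0.154
```

```bash
python3 st.py
```

```text
17.6 [541.8   57.15 135.64] F [-1.75  0.44  4.22] M [-0.12  0.51  0.05] yaw 72.47 -1.375764090609241
```

Request:
move_arm --rows '[[[0, 0, -0.5, 0, -1], [0, 0, -1.0, 0, -1], [0, 0, -1.5, 0, -1], [0, 0, -2.0, 0, -1], [0, 0, -2.5, 0, -1], [0, 0, -2.5, 0, -1]]]'

```text
time_s: 18.35
eef_pos: [541.8, 57.2, 138.2]
ee_rot: [0.001, 0.807, 0.591, 0.002]
force: [-1.1, -0.1, 3.4]
grip_width: 0.15
```

Request:
move_arm --rows '[[[0, 0, -0.5, 0, -1], [0, 0, -1.0, 0, -1], [0, 0, -1.5, 0, -1], [0, 0, -1.5, 0, -1]]]'

```text
time_s: 18.85
eef_pos: [541.8, 57.2, 139.8]
ee_rot: [0.001, 0.807, 0.591, 0.002]
force: [-0.9, -0.2, 5.1]
grip_width: 0.154
```

```bash
python3 st.py
```

```text
18.85 [541.81  57.17 139.76] F [-0.86 -0.25  5.11] M [-0.18  0.45  0.03] yaw 72.47 -1.3757698173351653
```

Still sprung and within 2 mm of the top. Another 1 mm up, then open gently.

Request:
move_arm --rows '[[[0, 0, -0.5, 0, -1], [0, 0, -1.0, 0, -1], [0, 0, -1.0, 0, -1]]]'

```text
time_s: 19.23
eef_pos: [541.8, 57.2, 140.8]
ee_rot: [0.001, 0.807, 0.591, 0.002]
force: [-0.7, 0.6, 4.1]
grip_width: 0.153
```

Request:
move_arm --rows '[[[0, 0, 0, 0, -0.6], [0, 0, 0, 0, -0.4], [0, 0, 0, 0, -0.2], [0, 0, 0, 0, 0], [0, 0, 0, 0, 0.2], [0, 0, 0, 0, 0.2]]]'

```text
time_s: 19.98
eef_pos: [541.8, 57.2, 140.8]
ee_rot: [0.001, 0.807, 0.591, 0.002]
force: [-0.3, -0.5, 0.7]
grip_width: 0.599
```

```bash
python3 st.py
```

```text
19.975 [541.79  57.17 140.8 ] F [-0.28 -0.51  0.67] M [ 0.03 -0.02 -0.01] yaw 72.47 -1.3757260487403673
```

Request:
move_arm --rows '[[[0, 0, -10, 0, 0.2], [0, 0, -30, 0, 0.2], [0, 0, -60, 0, 0.2], [0, 0, -90, 0, 0.2], [0, 0, -110, 0, 0.2], [0, 0, -110, 0, 0.2], [0, 0, -110, 0, 0.2]]]'

```text
time_s: 20.85
eef_pos: [540.9, 57.2, 250.0]
ee_rot: [0.001, 0.807, 0.591, 0.002]
force: [0.1, 0.2, -0.1]
grip_width: 0.601
```

```bash
python3 st.py; python3 - <<'E'
from h import *; import pickle
from rig import eyes
o=[]
for n in("wrist","scene"):
    c=eyes.capture(n);pickle.dump(c,open(n+"6.pkl","wb"));o.append(c["color"])
s=cv2.resize(o[1][165:275,215:345],(400,338),interpolation=cv2.INTER_CUBIC)
w=cv2.resize(o[0][20:340,100:420],(400,400),interpolation=cv2.INTER_CUBIC)
f=lambda i,h:cv2.copyMakeBorder(i,0,h-i.shape[0],0,0,cv2.BORDER_CONSTANT)
cv2.imwrite("pics/c6.png",cv2.convertScaleAbs(cv2.hconcat([f(s,400),f(w,400)]),alpha=1.6,beta=10))
E
```

```text
20.85 [540.92  57.15 250.04] F [ 0.07  0.24 -0.06] M [-0.   -0.02  0.02] yaw 72.47 -1.3756299047664862
```

View pics/c6.png

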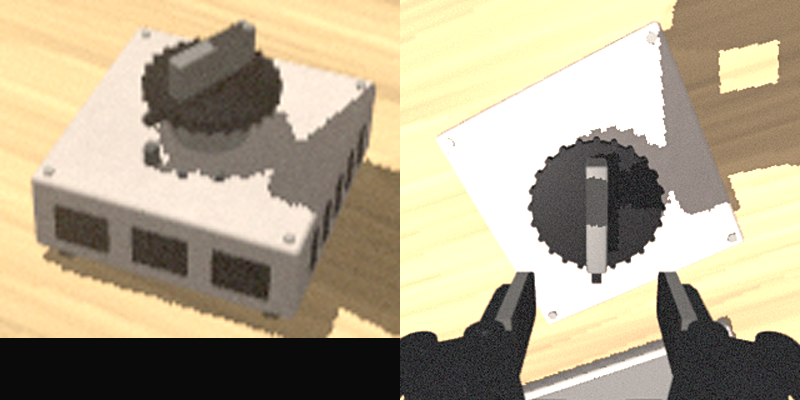

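The scene crop shows the pointer end at (150,120), above the post at (151,153). In the wrist crop the pointer end is at (597,283) and the screws are at (450,142), (652,37), (732,238) and (553,315). Now I'll check these numerically, including the height.

```bash
python3 - <<'E'
from h import *; import pickle
w=pickle.load(open("wrist6.pkl","rb"));s=pickle.load(open("scene6.pkl","rb"))
W=lambda *a:[(100+(u-400)*.8,20+v*.8) for u,v in a]
Sc=lambda u,v:(215+u*130/400,165+v*110/338)
S=onplane(w,W((450,142),(652,37),(732,238),(553,315)),80);C=S.mean(0)
d=S[1]-S[0]; e=S[2]-S[1];print(S.round(1),C)
print("edge angs",[np.degrees(np.arctan2(v[1],v[0])) for v in (S[1]-S[0],S[2]-S[1],S[3]-S[2],S[0]-S[3])])
P=onplane(w,W((597,283)),120)[0];v=P-C;print("pointer end",P,np.hypot(*v[:2]),"ang",np.degrees(np.arctan2(v[1],v[0])))
B=onplane(w,W((596.5,160),(596.5,272)),158);v=B[1]-B[0];print("bar ang",np.degrees(np.arctan2(v[1],v[0])))
print("ptr tri",tri([(w,W((597,283))[0]),(s,Sc(150,120))]))
for z in (106,112,120): print(z,"scene pred of pointer end",proj(s,[onplane(w,W((597,283)),z)[0]]),"seen",Sc(150,120))
# rim top change, scene0 vs scene6: lowest/left dark rim columns
a=pickle.load(open("scene0.pkl","rb"))["color"];h=pickle.load(open("scene5.pkl","rb"))["color"];b=s["color"]
for n,i in(("start",a),("down",h),("now",b)):
    g=cv2.cvtColor(i,cv2.COLOR_BGR2GRAY)[165:240,265:280]<45
    ys=[np.where(g[:,j])[0] for j in range(15)]
    print(n,"lowest dark row of rim",[int(y.max()) if len(y) else -1 for y in ys])
E
```

```text
[[465.  -44.3  80. ]
 [438.8 133.   80. ]
 [617.4 159.   80. ]
 [643.8 -18.5  80. ]] [541.24783549  57.30895902  80.        ]
edge angs [np.float64(98.3895583218855), np.float64(8.2809119837592), np.float64(-81.54953027747891), np.float64(-171.7813840986672)]
pointer end [602.92058455  37.94425721 120.        ] 64.64147006326462 ang -17.43183076715113
bar ang -17.44570365604062
ptr tri [600.11643123  40.99532829 123.22556295]
106 scene pred of pointer end [[258.14120704 211.54875832]] seen (263.75, 204.05325443786984)
112 scene pred of pointer end [[259.24288304 208.75668693]] seen (263.75, 204.05325443786984)
120 scene pred of pointer end [[260.71897036 205.01573759]] seen (263.75, 204.05325443786984)
start lowest dark row of rim [53, 52, 37, 38, 40, 40, 40, 40, 41, 57, 42, 41, 42, 42, 43]
down lowest dark row of rim [52, 52, 43, 43, 44, 45, 46, 46, 45, 57, 47, 47, 47, 47, 47]
now lowest dark row of rim [53, 52, 38, 38, 38, 39, 41, 41, 40, 41, 41, 42, 43, 42, 42]
```

The pointer is at −25.8° from the box's x axis, against −26° for the post. The rim is back at its starting height, and the gripper is well clear with no force on it. Handing in.

```bash
python3 -c "
from rig import ctrl
print(ctrl.finish_job())"
```

```text
the job is handed in; nothing more can be done
None
```

The selector is set to the tall post's station, and the job is handed in; no verdict was reported. I gripped the bar, pressed the wheel slowly onto its stop about 14 mm down, and turned it about 38° counter-clockwise. I then eased it back up with the spring still pushing, let go and backed off 110 mm.

**Angle:** in the last wrist picture the pointer stands at −25.8° from the box's x axis, against −26° for the post. That is well under 1 mm at the pointer.

**Height:** the wheel's rim is back within about 1 px (roughly 2 mm) of where it started in the scene view. Two-view triangulation put the pointer at 123 mm, against 120 expected. The rim reading cannot by itself prove the 1.5 mm limit, but the spring force during the ease-up matched the way down and the grip opened 1 mm below the start height.

**Force:** the peak press reading was about 9 N, and the wrist moment about the upright axis stayed near 0.1 N m while turning. The tool reads zero force now.

**Disagreements:**
- The spring force read about 3 N lower than the text says, possibly the wheel's own weight. I judged the stop by the rise in force instead.
- The early sightings of the post were 2° off in angle (−24.2°) and 5 mm off in height.

I did not measure the label roll or power supply again at the end, but the arm stayed well away from both.

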